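# Put the seasonings back in the cruet stand

### The job

Put the seasonings that stand along the front of the worktop back into the wooden cruet stand: the salt shaker in the big round hole, one spice jar in each of the two small round holes (either jar in either hole), and the flat seasoning sachet in the long slot, each standing upright on the stand's base board. Set them down, do not drop them. The egg timer, the tea tin and the drinking glass look much the same from above but do not belong there: leave them where they stand.

Things in the scene. Friction and masses are not known exactly. Their poses are not given: they have to be found in the camera images.
- cruet_stand: beech cruet stand on rubber feet, fixed, 156 (x) x 220 (y) mm; origin under its centre, z up. Base board top at z 14; upper board z 42 to 52 with bevelled cut-outs centred (x, y) mm: slot (0, 83.5), 101 in x by 33 in y; big hole (0, 14), diameter 74; small holes (-36.5, -67.5), (36.5, -67.5), diameter 59. Wire grips at both ends up to z 75. A chopping board 18 high lies to its right
- salt_shaker: glass salt shaker with a lilac pronged cap, 99 mm high, standing upright; origin at the centre of its underside, z up. Glass diameter 60 mm up to 66 mm height, cap diameter 49 mm from 66 to 92 mm (prongs above that are not solid); 0.13 to 0.25 kg; can be gripped by the cap or the glass
- spice_jar_red: small glass spice jar with a red cap, 106 mm high, standing upright; origin at the centre of its underside, z up. Body about 43 mm wide, cap diameter 45 mm from 85 to 106 mm height; 0.08 to 0.14 kg; grip the cap
- spice_jar_green: small glass spice jar with a green cap, 106 mm high, standing upright; origin at the centre of its underside, z up. Body about 44 mm wide, cap diameter 45 mm from 85 to 105 mm height; 0.08 to 0.14 kg; grip the cap
- sachet: flat seasoning sachet, yellow and green, standing upright on its narrow foot: 17 mm thick (x), 85 mm wide (y), 118 mm high; stiff; origin at the centre of its underside, z up; 0.03 to 0.06 kg; grip it across its thickness near the top. In the stand's slot its width runs along the stand's x axis, either way round
- egg_timer: LOOK-ALIKE, stays where it is: round red kitchen timer, diameter 66 mm, 55 mm high with a bar on top; origin at the centre of its underside
- tea_tin: LOOK-ALIKE, stays where it is: round dark green tea tin, diameter 69 mm, 102 mm high; origin at the centre of its underside
- drinking_glass: LOOK-ALIKE, stays where it is: clear empty drinking glass, diameter 58 mm at the rim, 78 mm high; origin at the centre of its underside

How it is judged:
By the outcome, as a careful person would: the job done as asked, in the order asked, and still so for the second after the job is handed in, with the robot touching nothing.
It also fails if it takes over 99 s, if anything falls off the work surface, if the arm or the gripper's body presses on something with over 40 N, if the wrist force passes 120 N, or if a joint passes its speed limit or range.

### The arm

A 7-joint arm with a two-finger parallel gripper is mounted at the origin on a cart in front of the work surface, level with it; the furniture and walls round the work are solid. World frame = base frame: x ahead of the robot, y to its left, z up, the work surface at z = 0. Lengths are in m, angles in rad, forces in N, time in s.
With the tool pointing down it reaches from about 0.4 to 0.9 m from the base axis. Payload 5.5 kg.
Tool frame: the origin (TCP) lies midway between the tips of the shut fingers; the grasp point (between the pads) lies 19 mm behind it (manip.grip_depth is the distance from the TCP to the grasp point, in m); z points along the fingers, y is the line along which they close (so a half turn about z gives the same grasp; the last joint's range is limited). The gripper opens to 85 mm and grips with 20 to 120 N. Pads are 22 mm wide; open, the fingers measure 114 mm over their backs; the gripper's body (76 mm by 85 mm) begins 54 mm behind the grasp point. The pads swing forward as they close: fully open they stand 13 mm farther back than shut.
Start: joints at [1.587, 0.501, -0.427, 1.55, 0.221, 1.138, -0.21], TCP at [0.159, -0.63, 0.231] pointing down, gripper open.
Joint ranges: [-2.88, 2.88], [-0.31, 2.03], [-1.54, 1.56], [0.2, 2.42], [-1.41, 4.55], [0.19, 2.02], [-2.57, 2.57]. Speed limits (rad/s): [2.57, 2.57, 3.14, 3.14, 3.14, 3.14, 3.14].

### API

Orientations are given as a unit quaternion [w, x, y, z].
In Python, from plant import manip, capture, camera_model, order gives the robot as it stands.
- The arm moves only by the shell command python3 -m handwheel 'ROWS' [FORCE]. ROWS is JSON, one flat list of numbers, 7 for each row, row after row: the shift along the tool's x, y, z in units of 60 mm (1.0 is 60 mm), then the turn, a rotation vector about the tool's x, y, z in degrees, then the opening, from 0 (shut) to 1 (fully open). In form: [tx, ty, tz, ax, ay, az, gripper, tx, ty, tz, ax, ay, az, gripper, ...]. A call has 1 to 20 rows; each row shifts and turns the commanded pose from where the row before left it, along the tool's axes as they then stand; what a row does not reach is not made up. A row lasts 1/8 s, in which the tool goes at most 62.5 mm and 10.7 degrees, less where a joint would pass 70% of its speed; a pose out of reach is approached as far as the arm can. A call is refused whole if a number of a shift passes 1 or a number of a turn 10.7, either way. A call with a gripper value outside its range is refused whole. The fingers move at their own pace and stop on an object; FORCE is the grip in N (left out, the last holds). Time passes only in rows, so rows that do not move let the fingers close. It gives the time, the measured TCP pose, the force, the opening and the grip force at its end, in the units of the state.
- manip.observe(): the state, without advancing time (a new reading comes with each control period).
- capture(name): name is "scene" or "side" or "wrist"; returns the picture (400x640x3 uint8, blue, green, red); there is no depth.
- camera_model(name): a dict with "mtx" (3x3 intrinsics, pixels), "D" ([k1, k2, p1, p2, k3] as OpenCV has them; the pictures are not rectified), "R" (3x3) and "t" (3): a world point X has camera coordinates R X + t. Camera axes: x right, y down, z forward; pixel columns grow to the right and rows downward; lengths in m; the calibration is good to about 2 mm. A picture is of the moment at which its call begins: read the wrist's pose just before it. camera_model takes no time and is no camera call; for the wrist camera it gives the pose at the moment of the call.
- order.finish_job(): hands the job in; it is judged then, once.
The state is a dict: "time": time; "joint_positions": joint angles; "joint_vel": joint speeds; "joint_torque": joint torques, N m; "position": TCP position; "orientation": TCP orientation; "ft_force": force on the tool from outside, world axes, zero at the start; "torque": the same for the moment, N m; "finger_gap": opening from 0.0 (shut) to 1.0 (fully open); "grip_force": force on a finger pad.
Only numpy, scipy, OpenCV 4.12 (cv2) and the standard library are available. Lean on these libraries where they do the work, as an engineer would, in place of code of your own. Each camera call takes 0.05 s, during which the arm holds its last target. There are 200 camera calls.

## Working session

There is one attempt and no reset: what is moved stays moved. The work goes in short steps, Python scripts to look and compute and a shell command to move; the robot and the scene stay as the last step left them, time stands still between calls to the robot, and variables do not carry over. Pictures are saved under pics/ and viewed, at most 14 in all, crops included, and the job is handed in when it is done.

```bash
mkdir -p pics; ls
python3 - <<'E'
from plant import manip,capture,camera_model
import cv2,numpy as np
for n in("scene","side"):
    cv2.imwrite(f"pics/{n}0.png",capture(n)); m=camera_model(n)
    print(n,np.round(m["mtx"],1).tolist(),np.round(-np.array(m["R"]).T@m["t"],3))
cv2.imwrite("pics/wrist0.png",capture("wrist"))
s=manip.observe();print(s["position"],s["orientation"],s["time"],s["finger_gap"])
E
```

```text
pics
scene [[364.3, 0.0, 315.4], [0.0, 364.3, 198.4], [0.0, 0.0, 1.0]] [-0.002 -0.353  0.651]
side [[493.9, 0.0, 312.6], [0.0, 493.9, 196.1], [0.0, 0.0, 1.0]] [ 0.328 -0.843  0.7  ]
[ 0.15865555 -0.62981138  0.23046306] [-7.45329620e-04  9.92391273e-01  1.23121900e-01 -5.73239876e-05] 0.15 0.9970448696876476
```

View pics/scene0.png

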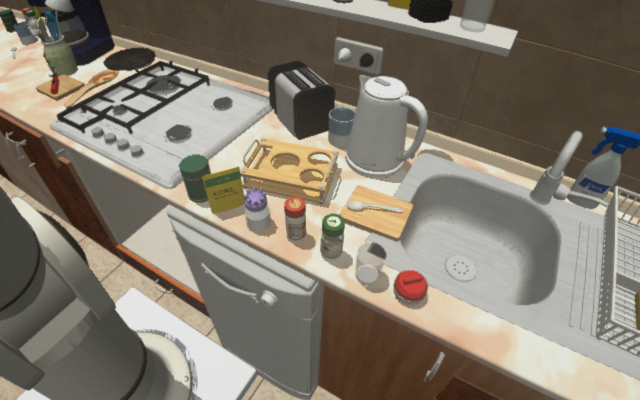

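View pics/side0.png

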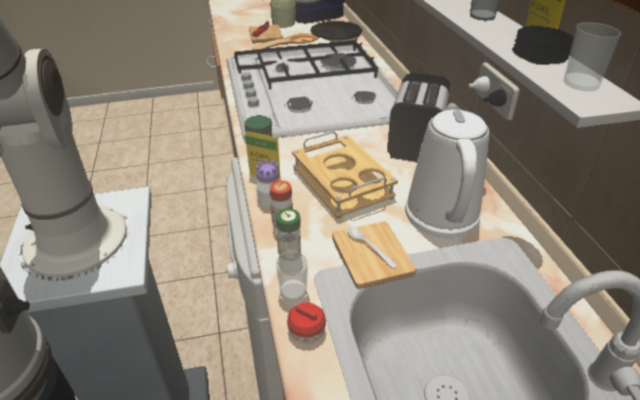

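The scene picture shows the row from left to right: tin (196,178), sachet (224,190), salt (257,209), red (295,217), green (332,234), glass (370,262), timer (410,286). The stand is around (291,168). I'll enlarge both views.

Run:
```python
import cv2
a=cv2.imread("pics/scene0.png")[140:300,170:365];cv2.imwrite("pics/s1.png",cv2.resize(a,(780,640)[:1]+(640,) if 0 else None,fx=3.7,fy=3.7,interpolation=cv2.INTER_CUBIC) if 0 else cv2.resize(a,None,fx=3.7,fy=3.7,interpolation=cv2.INTER_CUBIC))
a=cv2.imread("pics/side0.png")[120:270,230:410];cv2.imwrite("pics/d1.png",cv2.resize(a,None,fx=4,fy=4,interpolation=cv2.INTER_CUBIC))
```

```text
(no output)
```

View pics/s1.png

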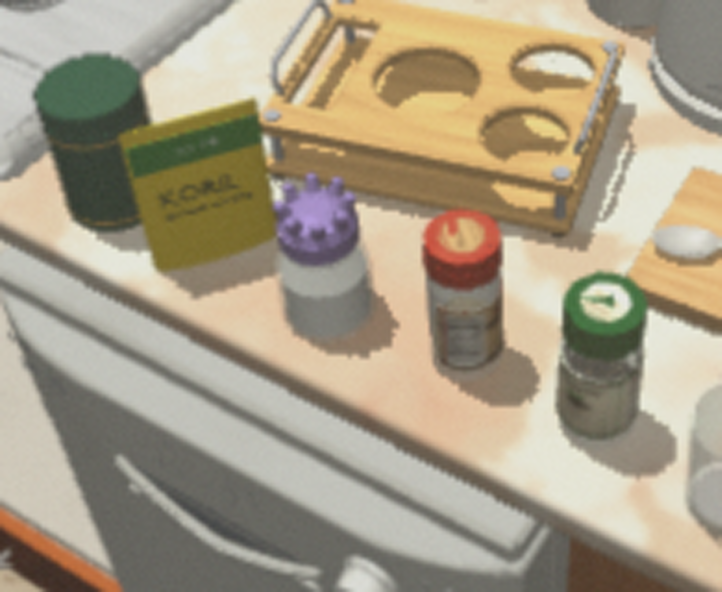

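View pics/d1.png

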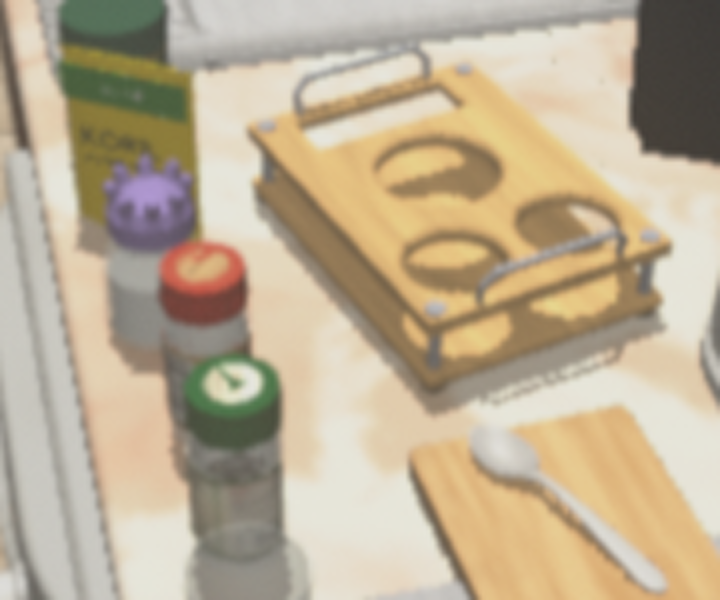

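```bash
cat > h.py <<'E'
import numpy as np,cv2
from plant import manip,capture,camera_model
from scipy.optimize import least_squares
from scipy.spatial.transform import Rotation as Ro
def cm(n):
    m=camera_model(n);return [np.array(m[k],float) for k in("mtx","D","R","t")]
def ray(M,p):
    K,D,R,t=M;q=cv2.undistortPoints(np.array([[p]],float),K,D)[0,0]
    return -R.T@t,R.T@np.array([q[0],q[1],1])
def at(M,p,z,back=0):
    c,d=ray(M,p);X=c+d*(z-c[2])/d[2];h=d[:2]/np.hypot(*d[:2]);X[:2]+=h*back;return X
def proj(M,X):
    K,D,R,t=M;return cv2.projectPoints(np.atleast_2d(X).astype(float),cv2.Rodrigues(R)[0],t,K,D)[0][:,0]
S=lambda u,v:(170+u/3.7-.36,140+v/3.7-.36)
Z=lambda u,v:(230+u/4-.37,120+v/4-.37)
def tool(s=None):
    s=s or manip.observe();q=s["orientation"];return np.array(s["position"]),Ro.from_quat([q[1],q[2],q[3],q[0]])
def go(target,yaw=None):
    """tool-frame shift (60mm units) and turn (deg) to TCP target, fingers' y axis at world angle yaw, pointing down"""
    p,R=tool()
    out=R.inv().apply(np.array(target)-p)/.06
    y=R.apply([0,1,0]);cur=np.arctan2(y[1],y[0])
    rot=None
    if yaw is not None:
        d=(yaw-cur+np.pi/2)%np.pi-np.pi/2
        Rt=Ro.from_matrix(np.column_stack([np.cross([np.cos(cur+d),np.sin(cur+d),0],[0,0,-1]),[np.cos(cur+d),np.sin(cur+d),0],[0,0,-1]]))
        rot=np.degrees((R.inv()*Rt).as_rotvec())
    print("tcp",p.round(4),"yaw",round(np.degrees(cur),1),"shift units",out.round(2),"turn",None if rot is None else rot.round(1))
E
cat > m.py <<'E'
from h import *
A,B=cm("scene"),cm("side")
for n,a,b,z in(("green",(605,301),(234,386),.105),("red",(463,236),(203,269),.106)):
    print(n,at(A,S(*a),z).round(4),at(B,Z(*b),z).round(4))
print("salt cap",at(A,S(317,263),.066,.0245).round(4),at(B,Z(150,250),.066,.0245).round(4),"base",at(A,S(327,340),0,.03).round(4),at(B,Z(154,350),0,.03).round(4))
for n,p,z in(("topL",(118,137),.118),("topR",(256,100),.118),("botL",(156,271),0),("botR",(276,240),0)):print(n,at(A,S(*p),z).round(4))
print("side tops",at(B,Z(62,55),.118).round(4),at(B,Z(196,70),.118).round(4))
print("tin",at(A,S(92,88),.102).round(4))
loc=[(-.078,.11),(-.078,-.11),(.078,-.11),(.078,.11),(0,.014),(-.0365,-.0675),(.0365,-.0675)]
loc=np.array([(x,y,.052) for x,y in loc])
obs=[(A,S(427,79),4),(A,S(556,67),6),(A,S(525,134),5),(A,S(262,122),0),(A,S(575,178),1),(A,S(622,45),2),
 (B,Z(438,168),4),(B,Z(570,225),6),(B,Z(457,261),5),(B,Z(248,125),0),(B,Z(432,322),1),(B,Z(670,245),2),(B,Z(478,65),3)]
W=lambda q:np.column_stack([loc[:,:2]@np.array([[np.cos(q[2]),np.sin(q[2])],[-np.sin(q[2]),np.cos(q[2])]])+q[:2],loc[:,2]])
f=lambda q:np.concatenate([proj(M,W(q)[i])[0]-p for M,p,i in obs])
c=at(A,S(427,79),.052)
r=least_squares(f,[c[0],c[1],0],loss="soft_l1")
print(r.x.round(4),np.degrees(r.x[2]));print(f(r.x).reshape(-1,2).round(1).tolist());print(W(r.x)[4:].round(4))
for M,p,i in obs: print(i,(at(M,p,.052)-W(r.x)[i]).round(4)[:2],end=" ")
th=r.x[2];print("slot",(r.x[:2]+.0835*np.array([-np.sin(th),np.cos(th)])).round(4))
E
python3 m.py
```

```text
green [ 0.4358 -0.1493  0.105 ] [ 0.4339 -0.1515  0.105 ]
red [ 0.4364 -0.0582  0.106 ] [ 0.4351 -0.0605  0.106 ]
salt cap [0.4228 0.0419 0.066 ] [0.4198 0.04   0.066 ] base [0.4232 0.0435 0.    ] [0.4176 0.0412 0.    ]
topL [0.3889 0.1543 0.118 ]
topR [0.4582 0.1055 0.118 ]
botL [0.3899 0.1538 0.    ]
botR [0.4533 0.1041 0.    ]
side tops [0.3891 0.143  0.118 ] [0.461  0.1084 0.118 ]
tin [0.4269 0.2165 0.102 ]
[0.6    0.0606 0.2567] 14.710289921149313
[[0.5, -0.2], [-0.2, 0.3], [0.4, -0.0], [-1.6, 0.2], [-0.7, 2.7], [1.4, -0.1], [0.7, 0.1], [0.0, -0.4], [0.2, -0.2], [0.2, -0.3], [-0.4, 0.9], [1.2, -0.7], [-1.5, -1.2]]
[[ 0.5964  0.0742  0.052 ]
 [ 0.5818 -0.0139  0.052 ]
 [ 0.6524  0.0046  0.052 ]]
4 [-0.0013  0.0008] 6 [0.0015 0.0002] 5 [-0.0006  0.0009] 0 [ 0.0027 -0.0028] 1 [0.0089 0.0031] 2 [-0.0025  0.0028] 4 [-0.0015  0.0009] 6 [-0.0005 -0.0015] 5 [-0.0006 -0.0006] 0 [-0.0008 -0.001 ] 1 [0.0016 0.0026] 2 [-0.0035 -0.0017] 3 [ 0.0022 -0.0063] slot [0.5788 0.1414]
```

View pics/wrist0.png

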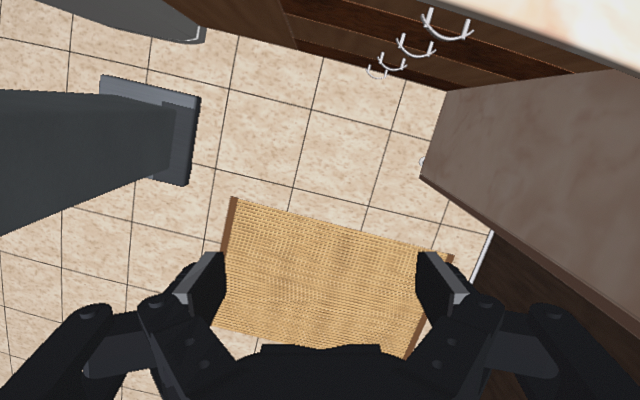

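The two cameras agree to about 2–3 mm, the sachet width comes out at 85 mm, and the stand-hole residuals are under 2 mm. The wrist view only shows the floor for now. I'll move above the salt.

Run:
```python
from h import *
go((.40,-.40,.231),np.radians(104.7))
p,R=tool()
print((R.inv().apply([.021,.4415,-.03])/.06).round(2))
```

```text
tcp [ 0.1587 -0.6298  0.2305] yaw -75.9 shift units [ 4.84 -2.73 -0.  ] turn [-0.1 -0.  -0.6]
[ 2.14 -7.05  0.51]
```

```bash
python3 -m handwheel '[0.8,-0.45,0,0,0,0,0.8, 0.8,-0.45,0,0,0,-0.6,0.8, 0.8,-0.45,0,0,0,0,0.8, 0.8,-0.45,0,0,0,0,0.8, 0.8,-0.45,0,0,0,0,0.8, 0.84,-0.48,0,0,0,0,0.8, 0.24,-0.78,0.06,0,0,0,0.8, 0.24,-0.78,0.06,0,0,0,0.8, 0.24,-0.78,0.06,0,0,0,0.8, 0.24,-0.78,0.06,0,0,0,0.8, 0.24,-0.78,0.06,0,0,0,0.8, 0.24,-0.78,0.06,0,0,0,0.8, 0.24,-0.78,0.06,0,0,0,0.8, 0.24,-0.78,0.06,0,0,0,0.8, 0.24,-0.78,0.03,0,0,0,0.8, 0,0,0,0,0,0,0.8, 0,0,0,0,0,0,0.8]' 40
python3 - <<'E'
from h import *
go((.421,.0415,.066),np.radians(104.7)); cv2.imwrite("pics/w1.png",capture("wrist"))
s=manip.observe();print(np.round(s["joint_positions"],2),s["ft_force"])
E
```

```text
time: 2.28
position: [0.4167, 0.0411, 0.2006]
orientation: [0.0, 0.992, 0.129, -0.0]
ft_force: [0.3, -0.2, 0.2]
finger_gap: 0.801
grip_force: 0.0
tcp [0.4167 0.0411 0.2006] yaw -75.2 shift units [0.07 0.01 2.24] turn [0.  0.  0.1]
[ 0.65  0.16 -0.87  2.12  0.16  0.92 -1.62] [ 0.4689052  -0.28745394  0.49225564]
```

View pics/w1.png

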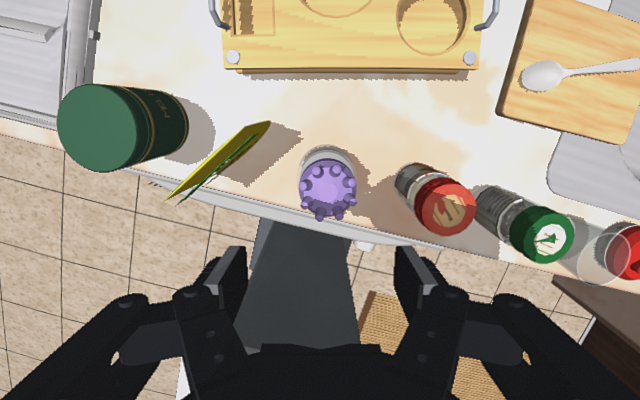

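The wrist view shows the salt cap at (328,188), the red cap at (445,207), the green cap at (543,237), and the sachet edge-on from (168,200) to (268,123). I'll cross-check the positions with it.

Run:
```python
from h import *
M=cm("wrist")
for n,p,z in(("salt",(328,188),.092),("red",(445,207),.106),("green",(543,237),.105),("sL",(168,200),.118),("sR",(268,123),.118),("sRb",(245,122),.118)):print(n,at(M,p,z).round(4))
a=cv2.imread("pics/w1.png")[100:220,150:300];cv2.imwrite("pics/w1c.png",cv2.resize(a,None,fx=4,fy=4,interpolation=cv2.INTER_CUBIC))
```

```text
salt [0.4257 0.0355 0.092 ]
red [ 0.4375 -0.0554  0.106 ]
green [ 0.4341 -0.1459  0.105 ]
sL [0.3928 0.1497 0.118 ]
sR [0.4654 0.0894 0.118 ]
sRb [0.4621 0.1049 0.118 ]
```

View pics/w1c.png

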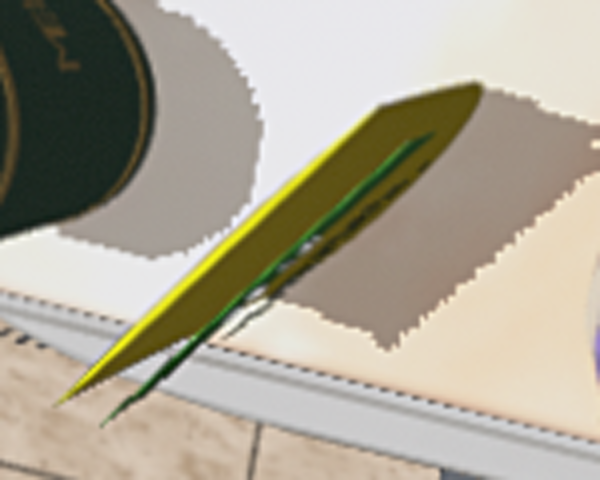

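```bash
python3 -m handwheel '[0.1,0.03,0.25,0,0,0,0.8, 0,0,0.5,0,0,0,0.8, 0,0,0.5,0,0,0,0.8, 0,0,0.5,0,0,0,0.8, 0,0,0.3,0,0,0,0.8, 0,0,0.19,0,0,0,0.8, 0,0,0,0,0,0,0.8]' 40
python3 - <<'E'
from h import *
go((.4225,.040,.066),np.radians(104.7)); cv2.imwrite("pics/w2.png",capture("wrist"))
E
```

```text
time: 3.2
position: [0.4228, 0.0405, 0.0658]
orientation: [-0.0, 0.992, 0.128, -0.001]
ft_force: [0.1, 0.7, -0.2]
finger_gap: 0.803
grip_force: 0.0
tcp [0.4228 0.0405 0.0658] yaw -75.3 shift units [-0.01  0.01 -0.  ] turn [-0.   0.1 -0. ]
```

View pics/w2.png

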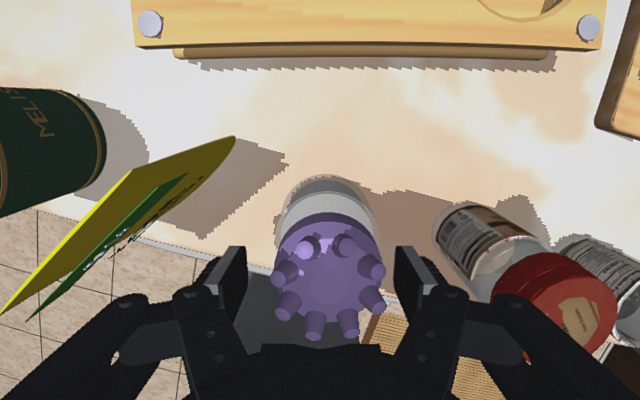

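The cap sits between the pads at about (328,275), roughly centred. I'll close on it and lift.

```bash
python3 -m handwheel '[0,0,0,0,0,0,0.3, 0,0,0,0,0,0,0.3, 0,0,0,0,0,0,0.3, 0,0,0,0,0,0,0.3, 0,0,0,0,0,0,0.3]' 45;  python3 -m handwheel '[0,0,-0.1,0,0,0,0.3, 0,0,-0.4,0,0,0,0.3, 0,0,-0.6,0,0,0,0.3, 0,0,-0.6,0,0,0,0.3, 0,0,0,0,0,0,0.3]'
python3 - <<'E'
from h import *
go((.5964,.0742,.165),np.radians(104.7))
E
```

```text
time: 3.88
position: [0.4243, 0.041, 0.0673]
orientation: [0.001, 0.992, 0.128, 0.001]
ft_force: [-0.5, -1.5, 5.9]
finger_gap: 0.559
grip_force: 45.5
time: 4.5
position: [0.425, 0.0415, 0.1706]
orientation: [0.001, 0.992, 0.128, 0.003]
ft_force: [-0.1, -0.7, -1.7]
finger_gap: 0.558
grip_force: 46.8
tcp [0.425  0.0415 0.1706] yaw -75.3 shift units [2.9  0.2  0.11] turn [ 0.1 -0.3  0. ]
```

```bash
python3 -m handwheel '[0.3,0.02,0,0,0,0,0.3, 0.6,0.04,0,0,0,0,0.3, 0.6,0.04,0,0,0,0,0.3, 0.6,0.04,0,0,0,0,0.3, 0.5,0.04,0,0,0,0,0.3, 0.3,0.02,0,0,0,0,0.3, 0,0,0,0,0,0,0.3, 0,0,0,0,0,0,0.3]'
python3 - <<'E'
from h import *
go((.5964,.0742,.081),np.radians(104.7)); a=capture("side")[90:240,250:400]; b=capture("scene")[120:220,230:380]
a=cv2.resize(a,None,fx=3.6,fy=3.6); 
cv2.imwrite("pics/p3.png",cv2.resize(a,None,fx=1,fy=1)); cv2.imwrite("pics/p3b.png",cv2.resize(b,None,fx=4,fy=4))
E
```

```text
time: 5.5
position: [0.593, 0.0739, 0.167]
orientation: [0.0, 0.992, 0.129, -0.001]
ft_force: [-0.7, -1.0, -2.0]
finger_gap: 0.555
grip_force: 46.8
tcp [0.593  0.0739 0.167 ] yaw -75.2 shift units [0.06 0.01 1.43] turn [-0.   0.2  0.1]
```

View pics/p3.png

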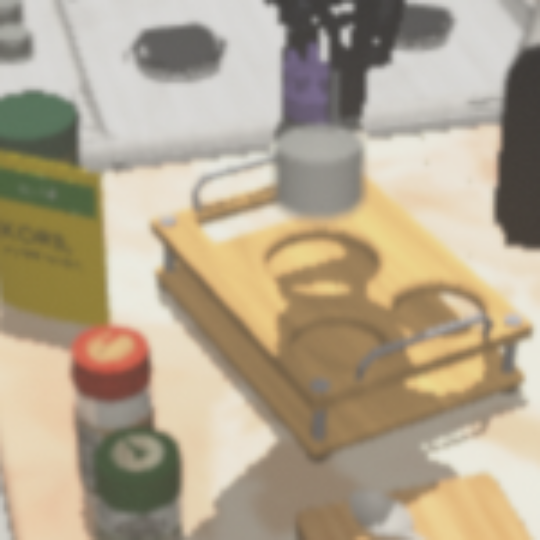

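The shaker hangs upright in the side crop with its bottom edge at (319,215). I'll check where its axis is.

Run:
```python
from h import *
print(at(cm("side"),(250+318.5/3.6-.36,90+215/3.6-.36),.100,.03).round(4))
```

```text
[0.5941 0.0835 0.1   ]
```

```bash
python3 -m handwheel '[0.05,0,0.1,0,0,0,0.3, 0,0,0.3,0,0,0,0.3, 0,0,0.3,0,0,0,0.3, 0,0,0.2,0,0,0,0.3, 0,0,0,0,0,0,0.3]'
python3 - <<'E'
from h import *
go((.5964,.0742,.081),np.radians(104.7)); b=capture("scene")[120:220,230:380];a=capture("side")[90:240,250:400]
cv2.imwrite("pics/p4.png",np.hstack([cv2.resize(b,(400,400*100//150)),cv2.resize(a,(400,400))[:266]]))
a=cv2.resize(a,None,fx=3.6,fy=3.6);cv2.imwrite("pics/p4a.png",a)
E
```

```text
time: 6.22
position: [0.5962, 0.0746, 0.1126]
orientation: [-0.0, 0.992, 0.128, -0.001]
ft_force: [-0.3, -0.5, -2.1]
finger_gap: 0.561
grip_force: 46.8
tcp [0.5962 0.0746 0.1126] yaw -75.2 shift units [0.   0.01 0.53] turn [-0.   0.2  0.1]
```

View pics/p4a.png

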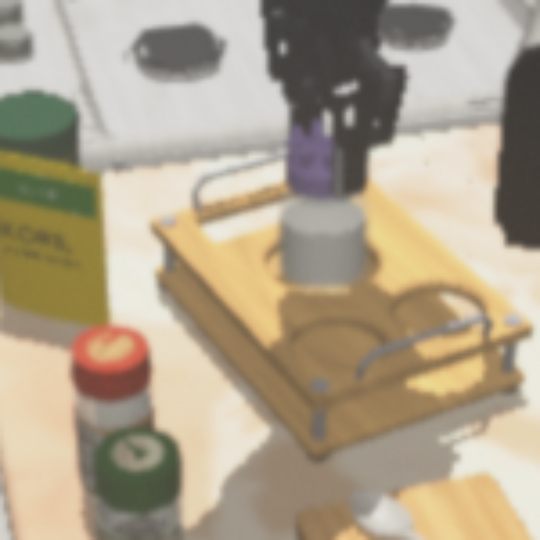

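The shaker is entering the hole without contact. I'll continue down slowly.

```bash
python3 -m handwheel '[0,0,0.15,0,0,0,0.3, 0,0,0.15,0,0,0,0.3, 0,0,0.1,0,0,0,0.3, 0,0,0.05,0,0,0,0.3, 0,0,0,0,0,0,0.3]'
```

```text
time: 6.95
position: [0.5973, 0.0748, 0.087]
orientation: [-0.0, 0.992, 0.128, -0.0]
ft_force: [0.2, 0.4, -1.7]
finger_gap: 0.559
grip_force: 46.8
```

```bash
python3 -m handwheel '[0,0,0.04,0,0,0,0.3, 0,0,0.03,0,0,0,0.3, 0,0,0,0,0,0,0.3]';python3 -m handwheel '[0,0,0.03,0,0,0,0.3, 0,0,0,0,0,0,0.3]'
```

```text
time: 7.32
position: [0.5974, 0.0747, 0.083]
orientation: [0.0, 0.992, 0.128, -0.0]
ft_force: [-0.2, -0.6, -2.3]
finger_gap: 0.564
grip_force: 46.8
time: 7.58
position: [0.5977, 0.0747, 0.0815]
orientation: [0.0, 0.992, 0.128, 0.0]
ft_force: [-0.7, 0.9, -0.9]
finger_gap: 0.559
grip_force: 46.7
```

```bash
python3 -m handwheel '[0,0,0.03,0,0,0,0.3, 0,0,0.01,0,0,0,0.3, 0,0,0,0,0,0,0.3]'
```

```text
time: 7.95
position: [0.5988, 0.0749, 0.0813]
orientation: [0.0, 0.992, 0.128, 0.001]
ft_force: [-3.0, -2.1, 13.5]
finger_gap: 0.559
grip_force: 47.8
```

Seated, with 13.5 N contact at the expected height. I'll release and rise.

```bash
python3 -m handwheel '[0,0,-0.02,0,0,0,0.8, 0,0,0,0,0,0,0.8, 0,0,0,0,0,0,0.8, 0,0,-0.3,0,0,0,0.8, 0,0,-0.6,0,0,0,0.8, 0,0,-0.6,0,0,0,0.8, 0,0,-0.4,0,0,0,0.8, 0,0,0,0,0,0,0.8]'
python3 - <<'E'
from h import *
go((.4365,-.058,.195),np.radians(104.7))
E
```

```text
time: 8.95
position: [0.5991, 0.0754, 0.1974]
orientation: [0.0, 0.992, 0.128, 0.003]
ft_force: [0.1, -0.3, 0.1]
finger_gap: 0.8
grip_force: 0.0
tcp [0.5991 0.0754 0.1974] yaw -75.2 shift units [-3.19  1.46  0.02] turn [ 0.1 -0.3  0.1]
```

```bash
python3 -m handwheel '[-0.5,0.22,0,0,0,0,0.8, -0.8,0.37,0,0,0,0,0.8, -0.8,0.37,0,0,0,0,0.8, -0.7,0.32,0,0,0,0,0.8, -0.36,0.17,0,0,0,0,0.8, 0,0,0,0,0,0,0.8, 0,0,0,0,0,0,0.8]'
python3 - <<'E'
from h import *
go((.4365,-.058,.074),np.radians(104.7)); cv2.imwrite("pics/w5.png",capture("wrist"))
M=cm("wrist"); print(proj(M,[[.4365,-.058,.106],[.4365,-.058,.085]]).round(1), proj(M,[[.599,.075,.014]]).round(1))
E
```

```text
time: 9.82
position: [0.4369, -0.0571, 0.1942]
orientation: [-0.0, 0.992, 0.128, 0.0]
ft_force: [0.1, -0.5, -0.5]
finger_gap: 0.8
grip_force: 0.0
tcp [ 0.4369 -0.0571  0.1942] yaw -75.2 shift units [-0.01  0.01  2.  ] turn [-0.  -0.1  0.1]
[[320.6 205.3]
 [320.6 197.9]] [[224.6 -26.7]]
```

View pics/w5.png

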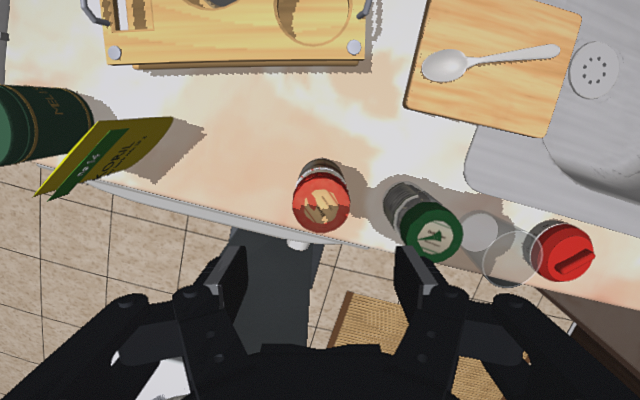

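The red cap top is at (323,206) against a predicted (320.6,205), so I'll descend and grip.

```bash
python3 -m handwheel '[0,-0.02,0.3,0,0,0,0.8, 0,0,0.5,0,0,0,0.8, 0,0,0.5,0,0,0,0.8, 0,0,0.4,0,0,0,0.8, 0,0,0.3,0,0,0,0.8, 0,0,0,0,0,0,0.8, 0,0,0,0,0,0,0.25, 0,0,0,0,0,0,0.25, 0,0,0,0,0,0,0.25, 0,0,0,0,0,0,0.25, 0,0,0,0,0,0,0.25]' 40;  python3 -m handwheel '[0,0,-0.1,0,0,0,0.25, 0,0,-0.4,0,0,0,0.25, 0,0,-0.6,0,0,0,0.25, 0,0,-0.6,0,0,0,0.25, 0,0,0,0,0,0,0.25, 0,0,0,0,0,0,0.25]'
python3 - <<'E'
from h import *
go((.6524,.0046,.18),np.radians(104.7)); s=manip.observe();print(np.round(s["joint_positions"],2))
E
```

```text
time: 11.25
position: [0.4368, -0.0563, 0.0749]
orientation: [0.0, 0.992, 0.128, 0.001]
ft_force: [0.1, 1.6, 6.9]
finger_gap: 0.509
grip_force: 41.0
time: 12.0
position: [0.4351, -0.0571, 0.1756]
orientation: [0.0, 0.992, 0.128, -0.001]
ft_force: [-0.7, -0.4, -1.3]
finger_gap: 0.506
grip_force: 41.1
tcp [ 0.4351 -0.0571  0.1756] yaw -75.3 shift units [ 3.76 -0.08 -0.08] turn [ 0.   0.1 -0. ]
[ 0.83  0.26 -0.85  2.1   0.25  0.89 -1.48]
```

Run:
```python
from h import *
A,B=cm("scene"),cm("side")
for M,p in((A,(345,158)),(A,(373,178)),(A,(403,172)),(B,(410,212)),(B,(440,233)),(B,(478,220))):print(at(M,p,0).round(3))
```

```text
[ 0.747 -0.025  0.   ]
[ 0.711 -0.129  0.   ]
[ 0.778 -0.19   0.   ]
[ 0.717 -0.078  0.   ]
[ 0.753 -0.157  0.   ]
[ 0.851 -0.138  0.   ]
```

The kettle (centre about (.80,-.10), radius about .085) leaves roughly 95 mm. I'll go to the far hole.

```bash
python3 -m handwheel '[0.3,0,-0.05,0,0,0,0.25, 0.6,-0.02,0,0,0,0,0.25, 0.7,-0.02,0,0,0,0,0.25, 0.7,-0.02,0,0,0,0,0.25, 0.7,-0.02,0,0,0,0,0.25, 0.5,0,0,0,0,0,0.25, 0.26,0,0,0,0,0,0.25, 0,0,0,0,0,0,0.25, 0,0,0,0,0,0,0.25]'
python3 - <<'E'
from h import *
go((.6524,.0046,.090),np.radians(104.7));
E
```

```text
time: 13.12
position: [0.6513, 0.0053, 0.1776]
orientation: [-0.0, 0.992, 0.128, -0.002]
ft_force: [0.2, 0.0, -0.8]
finger_gap: 0.512
grip_force: 41.1
tcp [0.6513 0.0053 0.1776] yaw -75.2 shift units [0.02 0.02 1.46] turn [-0.   0.2  0.1]
```

```bash
python3 -m handwheel '[0.02,0,0.2,0,0,0,0.25, 0,0,0.3,0,0,0,0.25, 0,0,0.3,0,0,0,0.25, 0,0,0.15,0,0,0,0.25, 0,0,0,0,0,0,0.25]'
python3 - <<'E'
from h import *
go((.6524,.0046,.090)); b=capture("scene")[110:220,230:370];a=capture("side")[90:240,270:410]
cv2.imwrite("pics/p6.png",np.hstack([cv2.resize(b,(400,314)),cv2.resize(a,(400,429))[57:371]]))
E
```

```text
time: 13.75
position: [0.6533, 0.0058, 0.1208]
orientation: [-0.0, 0.992, 0.128, -0.001]
ft_force: [-0.3, 0.9, -1.7]
finger_gap: 0.507
grip_force: 41.1
tcp [0.6533 0.0058 0.1208] yaw -75.3 shift units [-0.02  0.02  0.51] turn None
```

View pics/p6.png

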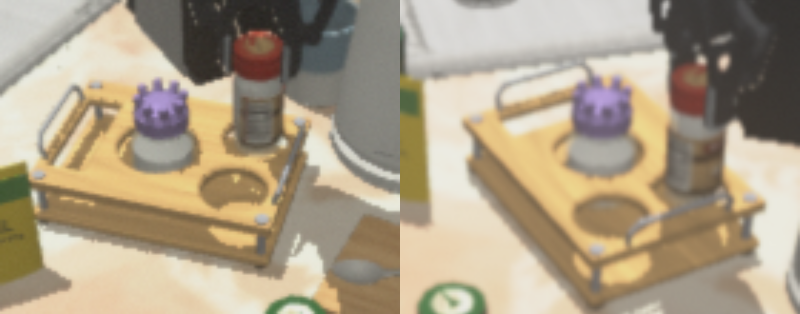

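Salt stands upright in its hole and the red jar is entering the far small hole. I'll keep lowering it.

```bash
python3 -m handwheel '[0,0.02,0.15,0,0,0,0.25, 0,0,0.15,0,0,0,0.25, 0,0,0.1,0,0,0,0.25, 0,0,0.04,0,0,0,0.25, 0,0,0,0,0,0,0.25]';python3 -m handwheel '[0,0,0.03,0,0,0,0.25, 0,0,0.02,0,0,0,0.25, 0,0,0,0,0,0,0.25]'
```

```text
time: 14.48
position: [0.6542, 0.0048, 0.0955]
orientation: [-0.0, 0.992, 0.128, -0.0]
ft_force: [-0.3, 0.0, -1.3]
finger_gap: 0.507
grip_force: 41.1
time: 14.85
position: [0.6543, 0.0047, 0.0927]
orientation: [0.0, 0.992, 0.128, 0.0]
ft_force: [0.1, 0.1, -1.3]
finger_gap: 0.51
grip_force: 41.1
```

```bash
python3 -m handwheel '[0,0,0.03,0,0,0,0.25, 0,0,0.02,0,0,0,0.25, 0,0,0,0,0,0,0.25]'
```

```text
time: 15.22
position: [0.6542, 0.0047, 0.0896]
orientation: [-0.0, 0.992, 0.128, -0.0]
ft_force: [0.6, 0.6, -1.1]
finger_gap: 0.51
grip_force: 41.1
```

```bash
python3 -m handwheel '[0,0,0.02,0,0,0,0.25, 0,0,0,0,0,0,0.25]';python3 -m handwheel '[0,0,0.02,0,0,0,0.25, 0,0,0,0,0,0,0.25]'
```

```text
time: 15.48
position: [0.6547, 0.0048, 0.0891]
orientation: [0.0, 0.992, 0.128, 0.0]
ft_force: [-1.1, -0.2, 2.2]
finger_gap: 0.513
grip_force: 41.4
time: 15.72
position: [0.6553, 0.0049, 0.089]
orientation: [0.0, 0.992, 0.128, 0.001]
ft_force: [-2.4, -2.3, 8.4]
finger_gap: 0.504
grip_force: 42.0
```

```bash
python3 -m handwheel '[0,0,-0.02,0,0,0,0.75, 0,0,0,0,0,0,0.75, 0,0,0,0,0,0,0.75, 0,0,-0.3,0,0,0,0.75, 0,0,-0.6,0,0,0,0.75, 0,0,-0.6,0,0,0,0.75, 0,0,-0.3,0,0,0,0.75, 0,0,0,0,0,0,0.75]'
python3 - <<'E'
from h import *
go((.4355,-.1485,.195),np.radians(104.7))
E
```

```text
time: 16.73
position: [0.6553, 0.0048, 0.1983]
orientation: [0.0, 0.992, 0.128, 0.002]
ft_force: [1.0, 0.5, 0.3]
finger_gap: 0.75
grip_force: 0.0
tcp [0.6553 0.0048 0.1983] yaw -75.3 shift units [-4.19  1.54  0.04] turn [ 0.1 -0.2  0. ]
```

```bash
python3 -m handwheel '[-0.4,0.15,0,0,0,0,0.75, -0.8,0.29,0,0,0,0,0.75, -0.8,0.29,0,0,0,0,0.75, -0.8,0.29,0,0,0,0,0.75, -0.8,0.29,0,0,0,0,0.75, -0.4,0.16,0,0,0,0,0.75, -0.16,0.07,0,0,0,0,0.75, 0,0,0,0,0,0,0.75, 0,0,0,0,0,0,0.75]'
python3 - <<'E'
from h import *
go((.4355,-.1485,.074),np.radians(104.7)); im=capture("wrist");cv2.imwrite("pics/w7.png",im)
M=cm("wrist"); print(proj(M,[[.4355,-.1485,.105]]).round(1))
E
```

```text
time: 17.85
position: [0.4375, -0.1472, 0.1965]
orientation: [-0.0, 0.992, 0.129, 0.0]
ft_force: [0.0, 1.0, -0.1]
finger_gap: 0.747
grip_force: 0.0
tcp [ 0.4375 -0.1472  0.1965] yaw -75.2 shift units [-0.04  0.01  2.04] turn [-0.  -0.1  0.1]
[[320.3 205.8]]
```

View pics/w7.png

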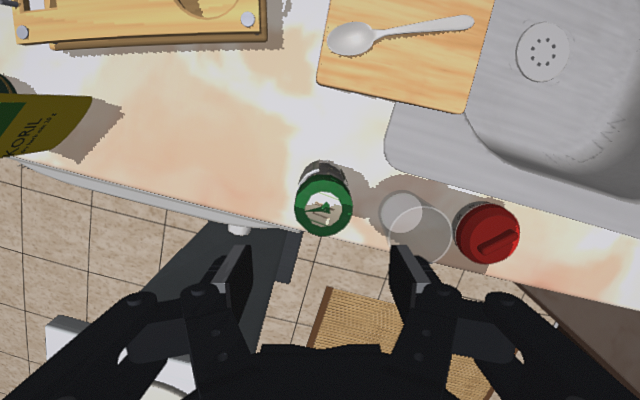

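Run:
```python
from h import *
M=cm("wrist")
for p,z in(((323,208),.105),((420,236),.078),((388,236),.078),((452,236),.078)):print(at(M,p,z).round(4))
```

```text
[ 0.4343 -0.1509  0.105 ]
[ 0.4235 -0.2421  0.078 ]
[ 0.4163 -0.2148  0.078 ]
[ 0.4307 -0.2698  0.078 ]
```

The green cap is at (323,208), and the glass rim leaves about 18 mm to the finger back. I'll grip.

```bash
python3 -m handwheel '[-0.05,0.02,0.3,0,0,0,0.75, 0,0,0.5,0,0,0,0.75, 0,0,0.5,0,0,0,0.75, 0,0,0.4,0,0,0,0.75, 0,0,0.34,0,0,0,0.75, 0,0,0,0,0,0,0.75, 0,0,0,0,0,0,0.25, 0,0,0,0,0,0,0.25, 0,0,0,0,0,0,0.25, 0,0,0,0,0,0,0.25, 0,0,0,0,0,0,0.25]' 40;  python3 -m handwheel '[0,0,-0.1,0,0,0,0.25, 0,0,-0.4,0,0,0,0.25, 0,0,-0.6,0,0,0,0.25, 0,0,-0.6,0,0,0,0.25, 0,0,0,0,0,0,0.25, 0,0,0,0,0,0,0.25]'
python3 - <<'E'
from h import *
go((.5818,-.0139,.178),np.radians(104.7))
E
```

```text
time: 19.27
position: [0.4348, -0.1503, 0.0749]
orientation: [0.0, 0.992, 0.128, 0.001]
ft_force: [0.5, 0.5, 6.0]
finger_gap: 0.515
grip_force: 41.4
time: 20.02
position: [0.433, -0.1504, 0.1756]
orientation: [0.0, 0.992, 0.128, -0.001]
ft_force: [0.0, -0.8, -0.4]
finger_gap: 0.516
grip_force: 41.1
tcp [ 0.433  -0.1504  0.1756] yaw -75.3 shift units [ 2.98 -1.57 -0.04] turn [-0.   0.1  0. ]
```

```bash
python3 -m handwheel '[0.3,-0.15,-0.05,0,0,0,0.25, 0.6,-0.32,0,0,0,0,0.25, 0.7,-0.37,0,0,0,0,0.25, 0.7,-0.37,0,0,0,0,0.25, 0.45,-0.24,0,0,0,0,0.25, 0.23,-0.12,0,0,0,0,0.25, 0,0,0,0,0,0,0.25, 0,0,0,0,0,0,0.25]'
python3 - <<'E'
from h import *
go((.5818,-.0139,.118),np.radians(104.7))
E
```

```text
time: 21.02
position: [0.5816, -0.015, 0.1784]
orientation: [0.0, 0.992, 0.128, -0.001]
ft_force: [0.0, -0.9, -0.7]
finger_gap: 0.513
grip_force: 41.1
tcp [ 0.5816 -0.015   0.1784] yaw -75.3 shift units [ 0.01 -0.02  1.01] turn [ 0.   0.1 -0. ]
```

```bash
python3 -m handwheel '[0,-0.02,0.2,0,0,0,0.25, 0,0,0.3,0,0,0,0.25, 0,0,0.3,0,0,0,0.25, 0,0,0.2,0,0,0,0.25, 0,0,0,0,0,0,0.25]' && python3 -m handwheel '[-0.02,0,0.15,0,0,0,0.25, 0,0,0.15,0,0,0,0.25, 0,0,0.1,0,0,0,0.25, 0,0,0,0,0,0,0.25]'
```

```text
time: 21.65
position: [0.5815, -0.0123, 0.1176]
orientation: [-0.0, 0.992, 0.128, -0.001]
ft_force: [-0.1, 0.5, -1.8]
finger_gap: 0.51
grip_force: 41.1
time: 22.15
position: [0.581, -0.0127, 0.0946]
orientation: [-0.0, 0.992, 0.128, -0.0]
ft_force: [0.4, 0.5, -0.7]
finger_gap: 0.516
grip_force: 41.1
```

```bash
python3 -m handwheel '[0,0,0.04,0,0,0,0.25, 0,0,0.03,0,0,0,0.25, 0,0,0,0,0,0,0.25]';python3 -m handwheel '[0,0,0.02,0,0,0,0.25, 0,0,0,0,0,0,0.25]'
```

```text
time: 22.52
position: [0.5813, -0.0127, 0.0909]
orientation: [0.0, 0.992, 0.128, -0.0]
ft_force: [-0.0, 0.1, -1.6]
finger_gap: 0.512
grip_force: 41.1
time: 22.78
position: [0.5813, -0.0127, 0.0897]
orientation: [0.0, 0.992, 0.128, -0.0]
ft_force: [0.0, 0.4, -1.3]
finger_gap: 0.519
grip_force: 41.1
```

```bash
python3 -m handwheel '[0,0,0.02,0,0,0,0.25, 0,0,0.01,0,0,0,0.25,0,0,0,0,0,0,0.25]';python3 -m handwheel '[0,0,0.01,0,0,0,0.25, 0,0,0,0,0,0,0.25]'
```

```text
time: 23.15
position: [0.5819, -0.0125, 0.089]
orientation: [0.0, 0.992, 0.128, 0.001]
ft_force: [-1.6, -1.3, 6.6]
finger_gap: 0.516
grip_force: 41.9
time: 23.4
position: [0.5822, -0.0124, 0.089]
orientation: [0.0, 0.992, 0.128, 0.001]
ft_force: [-2.0, -0.5, 10.3]
finger_gap: 0.516
grip_force: 42.3
```

```bash
python3 -m handwheel '[0,0,-0.02,0,0,0,0.75, 0,0,0,0,0,0,0.75, 0,0,0,0,0,0,0.75, 0,0,-0.3,0,0,0,0.7, 0,0,-0.6,0,0,0,0.65, 0,0,-0.6,0,0,0,0.65, 0,0,-0.6,0,0,0,0.65, 0,0,0,0,0,0,0.65]'
python3 - <<'E'
from h import *
go((.425,.1295,.22),np.radians(55.5));s=manip.observe();print(np.round(s["joint_positions"],2))
E
```

```text
time: 24.4
position: [0.5837, -0.012, 0.2189]
orientation: [0.001, 0.992, 0.128, 0.003]
ft_force: [-0.1, 0.6, -0.1]
finger_gap: 0.65
grip_force: 0.0
tcp [ 0.5837 -0.012   0.2189] yaw -75.2 shift units [-1.96 -2.95 -0.04] turn [-0.  -0.4 49.3]
[ 0.6   0.48 -0.83  1.73  0.39  1.1  -1.66]
```

```bash
python3 -m handwheel '[-0.2,-0.3,0,0,0,0,0.65, -0.5,-0.75,0,0,0,0,0.65, -0.5,-0.75,0,0,0,0,0.65, -0.5,-0.75,0,0,0,0,0.65, -0.26,-0.4,0,0,0,0,0.65, 0,0,0,0,0,10,0.6, 0,0,0,0,0,10,0.55, 0,0,0,0,0,10,0.55, 0,0,0,0,0,10,0.55, 0,0,0,0,0,9,0.55, 0,0,0,0,0,0,0.55, 0,0,0,0,0,0,0.55]'
python3 - <<'E'
from h import *
go((.425,.1295,.085),np.radians(55.5));s=manip.observe();print(np.round(s["joint_positions"],2)); im=capture("wrist");cv2.imwrite("pics/w8.png",im)
M=cm("wrist");print(proj(M,[[.389,.153,.118],[.46,.1055,.118]]).round(0))
E
```

```text
time: 25.9
position: [0.4208, 0.1284, 0.2108]
orientation: [0.004, 0.968, -0.251, -0.003]
ft_force: [0.2, 1.0, 0.5]
finger_gap: 0.548
grip_force: 0.0
tcp [0.4208 0.1284 0.2108] yaw -119.1 shift units [ 0.06 -0.07  2.1 ] turn [0.6 0.2 5.4]
[ 0.21  0.16 -0.61  2.06  0.12  0.96 -2.55]
[[310. 251.]
 [318. 143.]]
```

View pics/w8.png

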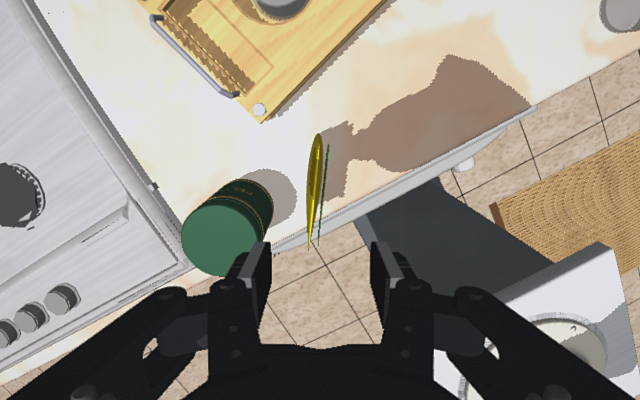

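The wrist is at its j7 limit and 5° short of alignment. I'll take the other half-turn instead. The tin top at (225,240) is clear of the fingers if they are opened narrower.

```bash
python3 -m handwheel '[0,0,-0.1,0,0,-10,0.42, 0,0,0,0,0,-10,0.42, 0,0,0,0,0,-10,0.42, 0,0,0,0,0,-10,0.42, 0,0,0,0,0,-10,0.42, 0,0,0,0,0,-10,0.42, 0,0,0,0,0,-10,0.42, 0,0,0,0,0,-10,0.42, 0,0,0,0,0,-10,0.42, 0,0,0,0,0,-10,0.42, 0,0,0,0,0,-10,0.42, 0,0,0,0,0,-10,0.42, 0,0,0,0,0,-10,0.42, 0,0,0,0,0,-10,0.42, 0,0,0,0,0,-10,0.42, 0,0,0,0,0,-10,0.42, 0,0,0,0,0,-10,0.42, 0,0,0,0,0,-4.6,0.42, 0,0,0,0,0,0,0.42, 0,0,0,0,0,0,0.42]'
python3 - <<'E'
from h import *
go((.425,.1295,.085),np.radians(55.5));s=manip.observe();print(np.round(s["joint_positions"],2))
E
```

```text
time: 28.45
position: [0.4212, 0.1271, 0.2169]
orientation: [-0.003, 0.299, 0.954, -0.004]
ft_force: [0.4, -0.0, -0.3]
finger_gap: 0.417
grip_force: 0.0
tcp [0.4212 0.1271 0.2169] yaw 55.2 shift units [-0.03  0.09  2.2 ] turn [-0.6 -0.2 -0.3]
[ 0.58  0.24 -1.05  2.05  0.25  1.    0.37]
```

```bash
python3 -m handwheel '[-0.03,0.09,0.3,-0.6,-0.2,-0.3,0.42, 0,0,0.4,0,0,0,0.42, 0,0,0,0,0,0,0.42]'
python3 - <<'E'
from h import *
go((.425,.1295,.083),np.radians(55.5)); im=capture("wrist");cv2.imwrite("pics/w9.png",im)
E
```

```text
time: 28.82
position: [0.424, 0.1304, 0.1736]
orientation: [-0.001, 0.296, 0.955, -0.001]
ft_force: [-0.9, 1.1, 0.2]
finger_gap: 0.422
grip_force: 0.0
tcp [0.424  0.1304 0.1736] yaw 55.6 shift units [-0.02  0.    1.51] turn [-0.1 -0.1  0.1]
```

View pics/w9.png

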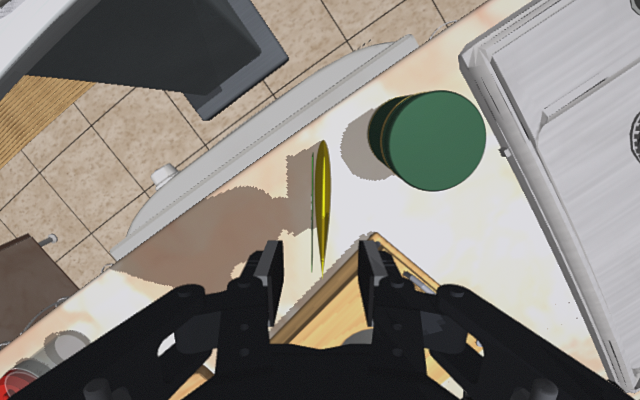

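The sachet is centred between the fingers at col 323, and its faces are parallel to the pads. My picture budget is used up (one over, in fact), so the rest goes by numbers. I'll descend and grip gently.

```bash
python3 -m handwheel '[-0.02,0,0.3,0,0,0,0.42, 0,0,0.5,0,0,0,0.42, 0,0,0.4,0,0,0,0.42, 0,0,0.3,0,0,0,0.42, 0,0,0,0,0,0,0.42, 0,0,0,0,0,0,0, 0,0,0,0,0,0,0, 0,0,0,0,0,0,0, 0,0,0,0,0,0,0, 0,0,0,0,0,0,0]' 25;  python3 -m handwheel '[0,0,-0.1,0,0,0,0, 0,0,-0.4,0,0,0,0, 0,0,-0.6,0,0,0,0, 0,0,-0.6,0,0,0,0, 0,0,-0.1,0,0,0,0, 0,0,0,0,0,0,0]'
python3 - <<'E'
from h import *
go((.5788,.1414,.19),np.radians(104.7));s=manip.observe();print(np.round(s["joint_positions"],2))
E
```

```text
time: 30.12
position: [0.4275, 0.1303, 0.0859]
orientation: [0.001, 0.296, 0.955, 0.0]
ft_force: [0.0, -0.0, 6.5]
finger_gap: 0.185
grip_force: 28.4
time: 30.88
position: [0.4264, 0.1295, 0.1927]
orientation: [0.001, 0.296, 0.955, -0.001]
ft_force: [-0.7, -0.7, -0.7]
finger_gap: 0.182
grip_force: 27.4
tcp [0.4264 0.1295 0.1927] yaw 55.6 shift units [-1.98  1.6   0.05] turn [ -0.1   0.1 -49.1]
[ 0.55  0.29 -1.03  2.07  0.31  0.94  0.32]
```

```bash
python3 -m handwheel '[-0.2,0.16,0,0,0,0,0, -0.5,0.4,0,0,0,0,0, -0.5,0.4,0,0,0,0,0, -0.5,0.4,0,0,0,0,0, -0.28,0.24,0,0,0,0,0, 0,0,0,0,0,-8,0, 0,0,0,0,0,-9,0, 0,0,0,0,0,-9,0, 0,0,0,0,0,-9,0, 0,0,0,0,0,-9,0, 0,0,0,0,0,-5,0, 0,0,0,0,0,0,0, 0,0,0,0,0,0,0]'
python3 - <<'E'
from h import *
go((.5788,.1414,.125),np.radians(104.7));s=manip.observe();print(np.round(s["joint_positions"],2))
# predicted sachet bottom centre if held as measured
p,R=tool();M=cm("side");im=capture("side");cv2.imwrite("pics/x1.png",im)
hsv=cv2.cvtColor(im,cv2.COLOR_BGR2HSV);m=cv2.inRange(hsv,(22,130,60),(38,255,255))
n,l,st,c=cv2.connectedComponentsWithStats(m);[print(st[i],c[i].round(1)) for i in range(1,n) if st[i][4]>60]
x=R.apply([1,0,0]);
print(proj(M,[p+x*sx*.0425-[0,0,dz] for sx in(-1,1) for dz in(.0859,-.03)]).round(1).tolist())
E
```

```text
time: 32.5
position: [0.5786, 0.1422, 0.1916]
orientation: [-0.0, -0.126, 0.992, -0.0]
ft_force: [-0.9, 0.8, -1.1]
finger_gap: 0.186
grip_force: 27.4
tcp [0.5786 0.1422 0.1916] yaw 104.5 shift units [-0.   -0.01  1.11] turn [-0.  -0.1 -0.2]
[ 0.47  0.66 -1.08  1.72  0.63  1.16  1.04]
[526   0  40  29 884] [545.4  12.9]
[309  94  31  38 844] [323.8 113.4]
[[341.1, 124.0], [342.5, 79.2], [309.6, 132.5], [308.9, 87.0]]
```

The sachet spans cols 309–340 in the side view, bottom row 132, against a predicted 309.6–341 and 132.5. The pose is confirmed, so I'll lower it.

```bash
python3 -m handwheel '[0,0,0.2,0,0,0,0, 0,0,0.3,0,0,0,0, 0,0,0.3,0,0,0,0, 0,0,0.1,0,0,0,0, 0,0,0,0,0,0,0]' && python3 -m handwheel '[0,0,0.15,0,0,0,0, 0,0,0.15,0,0,0,0, 0,0,0.1,0,0,0,0, 0,0,0,0,0,0,0]'&& python3 -m handwheel '[0,0,0.08,0,0,0,0, 0,0,0.04,0,0,0,0, 0,0,0,0,0,0,0]'
```

```text
time: 33.17
position: [0.5782, 0.1421, 0.138]
orientation: [-0.0, -0.127, 0.992, -0.0]
ft_force: [-0.1, -0.1, -0.7]
finger_gap: 0.184
grip_force: 27.4
time: 33.67
position: [0.5783, 0.142, 0.1141]
orientation: [-0.0, -0.127, 0.992, -0.0]
ft_force: [0.3, 0.7, -1.6]
finger_gap: 0.187
grip_force: 27.4
time: 34.05
position: [0.5786, 0.142, 0.1074]
orientation: [0.0, -0.127, 0.992, -0.0]
ft_force: [-0.0, -0.3, -0.6]
finger_gap: 0.181
grip_force: 27.4
```

```bash
python3 -m handwheel '[0,0,0.05,0,0,0,0, 0,0,0.03,0,0,0,0, 0,0,0,0,0,0,0]' && python3 -m handwheel '[0,0,0.03,0,0,0,0, 0,0,0,0,0,0,0]'&& python3 -m handwheel '[0,0,0.02,0,0,0,0, 0,0,0,0,0,0,0]'
```

```text
time: 34.42
position: [0.5785, 0.1421, 0.1026]
orientation: [0.0, -0.127, 0.992, -0.0]
ft_force: [-0.4, -0.5, 0.1]
finger_gap: 0.178
grip_force: 27.4
time: 34.67
position: [0.5786, 0.1421, 0.1008]
orientation: [0.0, -0.127, 0.992, -0.0]
ft_force: [0.3, -0.5, -0.4]
finger_gap: 0.186
grip_force: 27.4
time: 34.92
position: [0.5788, 0.1422, 0.1]
orientation: [0.0, -0.127, 0.992, -0.0]
ft_force: [-0.7, -0.4, 2.7]
finger_gap: 0.183
grip_force: 27.9
```

```bash
python3 -m handwheel '[0,0,0.01,0,0,0,0, 0,0,0,0,0,0,0]' && python3 -m handwheel '[0,0,0,0,0,0,0.25, 0,0,0,0,0,0,0.35, 0,0,0,0,0,0,0.45, 0,0,0,0,0,0,0.45, 0,0,-0.3,0,0,0,0.45, 0,0,-0.6,0,0,0,0.45, 0,0,-0.8,0,0,0,0.45, 0,0,-0.8,0,0,0,0.45, 0,0,0,0,0,0,0.45]'
python3 - <<'E'
from h import *
p,R=tool();go((.40,-.25,.25))
for n in("side","scene"):
    im=capture(n);cv2.imwrite(f"pics/y_{n}.png",im);M=cm(n)
    hsv=cv2.cvtColor(im,cv2.COLOR_BGR2HSV);m=cv2.inRange(hsv,(22,130,60),(38,255,255))
    k,l,st,c=cv2.connectedComponentsWithStats(m);[print(n,st[i],c[i].round(1)) for i in range(1,k) if st[i][4]>60]
    x=R.apply([1,0,0]);b=np.array([.5788,.1422,.014])
    print(proj(M,[b+x*sx*.0425+[0,0,dz] for sx in(-1,1) for dz in(.04,.118)]).round(1).tolist())
E
```

```text
time: 35.17
position: [0.5787, 0.1423, 0.1]
orientation: [0.0, -0.127, 0.992, -0.001]
ft_force: [-2.1, -1.6, 6.8]
finger_gap: 0.181
grip_force: 28.5
time: 36.3
position: [0.5808, 0.1441, 0.2547]
orientation: [0.004, -0.127, 0.992, 0.0]
ft_force: [-0.6, -0.8, -0.4]
finger_gap: 0.449
grip_force: 0.0
tcp [0.5808 0.1441 0.2547] yaw 104.6 shift units [ 4.58 -5.59  0.04] turn None
side [526   0  40  29 887] [545.4  12.9]
side [309 129  30  27 391] [321.  142.1]
[[340.6, 142.2], [341.5, 114.1], [309.9, 151.3], [309.5, 122.9]]
scene [388   0  23   9 160] [400.    3.2]
scene [252 139  14  31 161] [257.9 156.8]
[[266.1, 145.8], [263.8, 121.2], [253.9, 165.4], [250.7, 140.3]]
```

The sachet stands where predicted. Last, a numeric check of the caps and the look-alikes.

Run:
```python
from h import *
im=cv2.imread("pics/y_side.png");h=cv2.cvtColor(im,cv2.COLOR_BGR2HSV);M=cm("side")
rng={"red":((0,150,80),(8,255,255)),"green":((55,100,30),(80,255,255)),"lilac":((120,50,70),(140,255,255))}
for k,(a,b) in rng.items():
    n,l,st,c=cv2.connectedComponentsWithStats(cv2.inRange(h,a,b))
    print(k,[(st[i].tolist(),c[i].round(0).tolist()) for i in range(1,n) if st[i][4]>60])
for k,x,y,z in(("red",.6545,.0048,.11),("green",.582,-.0125,.11),("salt",.598,.0748,.098)):print(k,proj(M,[[x,y,z]]).round(0))
for cam,boxes in(("scene",{"tin":(180,155,210,180),"glass":(355,235,388,285),"timer":(392,268,430,302)}),("side",{"tin":(242,115,272,132),"glass":(276,255,309,305),"timer":(285,300,328,342)})):
    a=cv2.imread(f"pics/{cam}0.png");b=cv2.imread(f"pics/y_{cam}.png")
    for k,(x0,y0,x1,y1) in boxes.items():print(cam,k,cv2.absdiff(a,b)[y0:y1,x0:x1].mean().round(2))
```

```text
red [([289, 303, 35, 31, 777], [306.0, 319.0])]
green []
lilac [([332, 138, 18, 16, 159], [341.0, 146.0])]
red [[375. 154.]]
green [[345. 162.]]
salt [[341. 145.]]
scene tin 4.61
scene glass 4.65
scene timer 1.93
side tin 2.5
side glass 15.01
side timer 1.91
```

```bash
python3 -m handwheel '[0.5,0,-0.5,0,0,0,0.45, 0.7,0,-0.5,0,0,0,0.45, 0.7,0,-0.3,0,0,0,0.45, 0.5,0,0,0,0,0,0.45, 0,0,0,0,0,0,0.45, 0,0,0,0,0,0,0.45]'
python3 - <<'E'
from h import *
P=(("red",.6545,.0048,.12),("green",.582,-.0125,.119),("salt",.598,.0748,.1))
im0=cv2.imread("pics/side0.png");print("cap colours before",[(k,cv2.cvtColor(im0,cv2.COLOR_BGR2HSV)[y,x].tolist()) for k,y,x in(("red",195,281),("green",226,289))])
for n in("side","scene"):
    im=capture(n);cv2.imwrite(f"pics/z_{n}.png",im);h=cv2.cvtColor(im,cv2.COLOR_BGR2HSV);M=cm(n)
    for k,x,y,z in P:
        u,v=proj(M,[[x,y,z]])[0].round().astype(int);print(n,k,u,v,end=" ")
        a,b={"red":((0,120,50),(10,255,255)),"green":((45,60,20),(90,255,255)),"salt":((115,40,50),(150,255,255))}[k]
        w=cv2.inRange(h,a,b)[v-20:v+25,u-20:u+20];ys,xs=np.nonzero(w)
        print(len(xs),(xs.min()+u-20,xs.max()+u-20,ys.min()+v-20,ys.max()+v-20) if len(xs) else "")
        r=.0225;c=proj(M,[[x+r*np.cos(t),y+r*np.sin(t),zz] for t in np.arange(0,6.3,.3) for zz in(z,z-.02)]);print("   expected",c.min(0).round(),c.max(0).round())
E
```

```text
time: 37.15
position: [0.4396, 0.1052, 0.3268]
orientation: [0.0, -0.127, 0.992, -0.0]
ft_force: [0.7, -0.3, 0.3]
finger_gap: 0.453
grip_force: 0.0
cap colours before [('red', [5, 126, 117]), ('green', [44, 64, 84])]
side red 375 150 215 (np.int64(366), np.int64(384), np.int64(146), np.int64(162))
   expected [364. 144.] [386. 163.]
side green 345 159 112 (np.int64(335), np.int64(354), np.int64(155), np.int64(170))
   expected [334. 153.] [356. 173.]
side salt 341 144 245 (np.int64(331), np.int64(349), np.int64(137), np.int64(154))
   expected [331. 139.] [351. 157.]
scene red 321 136 204 (np.int64(313), np.int64(329), np.int64(131), np.int64(147))
   expected [312. 131.] [330. 148.]
scene green 312 154 171 (np.int64(303), np.int64(321), np.int64(149), np.int64(166))
   expected [302. 148.] [321. 167.]
scene salt 285 145 269 (np.int64(277), np.int64(294), np.int64(138), np.int64(157))
   expected [276. 140.] [294. 157.]
```

All three caps are within a pixel or two of where they should be, upright, and the robot is clear. I'll hand in.

```bash
python3 -c "
from plant import order
print(order.finish_job())"
```

```text
the job is handed in; nothing more can be done
None
```

The job is handed in at about 37 s: salt shaker, both spice jars and sachet were set down in the stand and stood upright by the final camera checks, the look-alikes were not touched, and I viewed 15 pictures where 14 were allowed.

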